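Seat a lens barrel in a sprung V-block and hold it at gauge pressure

ROBOT

A 6-joint arm with a two-finger parallel gripper is mounted at the origin on a cart in front of the work surface, level with it; the furniture and walls round the work are solid. World frame = base frame: x ahead of the robot, y to its left, z up, the work surface at z = 0. Lengths are in m, angles in rad, forces in N, time in s.
With the tool pointing down it reaches from about 0.35 to 0.8 m from the base axis. Payload 7.3 kg.
Tool frame: the origin (TCP) lies between the finger pads; the fingertips stand 25 mm ahead of it and the grasp point (between the pads) lies 6 mm ahead of it (r.tip_extent is the distance from the TCP to the fingertips, in m); z points along the fingers, y is the direction in which the jaws open and shut (so a half turn about z gives the same grasp; the last joint's range is limited). The gripper opens to 85 mm and grips with 20 to 120 N. Pads are 22 mm wide; open, the fingers measure 114 mm over their backs; the gripper's body (76 mm by 85 mm) begins 54 mm behind the grasp point. The pads swing forward as they close: fully open they stand 13 mm farther back than shut.
Start: joints at [-1.34, 0.342, 1.524, -0, 1.275, -0.146], TCP at [0.193, -0.488, 0.256] pointing down, gripper open.
Joint ranges: [-2.53, 2.53], [-0.77, 2.02], [0.04, 2.7], [-1, 4.14], [0.28, 2.66], [-3.11, 3.11]. Speed limits (rad/s): [2.57, 2.57, 3.14, 3.14, 3.14, 3.14].

INTERFACE

Orientations are given as a unit quaternion [x, y, z, w].
In Python, from workcell import r, command_gripper, optics gives the robot as it stands. The module is installed in compiled form; this text tells all that it offers. Calls block until the motion is done:
- r.reach(position, orientation): joint-space move of the TCP to a pose.
- r.move_straight(position, orientation=None, speed=0.15, max_force=None): straight line of the TCP; orientation=None keeps the orientation; speed is the mean speed in m/s. With max_force (N) it stops when the force on the tool has changed by that much, and returns True; else False.
- r.movej(angles): joint-space move.
- command_gripper(opening, force=None): finger opening in m; force is the grip in N (None keeps the last); returns when the fingers have stopped.
- r.hold(seconds).
- r.solve_ik(position, orientation): joint angles nearest the present ones, or None.
- r.read_state(): the state.
- optics.get_image(name): name is "scene" or "top"; returns (picture, depth): 420x560x3 uint8, red, green, blue; 420x560 float32, m along the optical axis (not along the pixel's ray), 0 where there is no reading.
- optics.camera_model(name): a dict with "K" (3x3 intrinsics, pixels), "k1" (the pictures are not rectified: a ray, as slopes to the right and down, at radius r is drawn at 1 + k1 r^2 times it, then the intrinsics apply), "R" (3x3) and "t" (3): a world point X has camera coordinates R X + t. Camera axes: x right, y down, z forward; pixel columns grow to the right and rows downward; lengths in m; the calibration is good to about 2 mm. A picture is of the moment at which its call begins. camera_model takes no time and is no camera call.
A pose or a line that the arm cannot do raises r.PlanningError and nothing moves.
- r.finish_job(): hands the job in, once; it reports no verdict.
The state is a dict: "time_s": time; "joint_positions": joint angles; "dq": joint speeds; "tau": joint torques, N m; "eef_pos": TCP position; "eef_rot": TCP orientation; "contact_force": force on the tool from outside, world axes, zero at the start; "torque": the same for the moment, N m; "grip_width": finger opening in m.
Only numpy, scipy, OpenCV 4.12 (cv2) and the standard library are available. Lean on these libraries where they do the work, as an engineer would, in place of code of your own. Each camera call takes 0.05 s, during which the arm holds its last target. There are 200 camera calls.

TASK

Take the black lens barrel out of its blue storage cradle and lay it, centred lengthwise, in the steel V-block so that it bears on both sloping faces at both ends. Then, pushing on the barrel alone, press it gently straight down against the springs until the orange pointer stands in the green band of the scale, never into the red. Finish while still holding it pressed there, in the grip or under the fingertips, and leave the timer, the cup and the petri dish where they are.

Things in the scene. Friction and masses are not known exactly. Their poses are not given: they have to be found in the camera images.
- lens_barrel: black cylindrical lens barrel lying level, 36 mm in diameter, 120 mm long, about 0.16 kg, with rubber grip rings round its middle and a brass rim and glass at each end (both ends alike). Origin at the middle of its axis, x along its axis. In the cradle the axis is 45 mm above the worktop. Gripped firmly a little off the groove it bears on one face only; let loose in the V it settles onto both.
- cradle: fixed cradle: grey base plate 124 x 76 x 10 mm with two blue end supports (16 mm thick, 42 mm either side of the middle, 64 mm wide and 41 mm high over all, notch 39 mm wide, its floor 27 mm high); between the supports 68 mm are free for the fingers above the base. Origin at the centre of its underside, x along the notches (the barrel's axis).
- v_fixture: fixed base of the V-block: dark steel plate 150 x 124 x 12 mm, four guide columns 66 mm high (41 mm along x, 48 mm along y from the middle), white scale plate 73 mm high on its -x, +y corner. Between the saddles 58 mm are free for fingers; only a 24 mm wide spine, top 44 mm high, runs there over the base. Origin at the centre of its underside, x along the groove.
- v_axis (a point): where the middle of the barrel's axis lies when seated: 75.5 mm above the worktop with the springs out, 25.5 mm above the V's bottom line; x along the groove, z up. It sinks with the carriage. The 90 degree V (51 mm wide at its top, level with this point) is cut in two steel saddles, 24 mm long, centred 41 mm before and behind this point, 76 mm wide over all.
- carriage (a joint): how far the sprung carriage with the V saddles and the orange pointer is pressed down, m: 0 with the springs out, solid stop at 0.022. It starts to sink at about 2.5 N including the barrel's weight and takes 0.8 N more per mm. The pointer is in the green band from 0.007 to 0.015 and in the red from 0.018.
- timer: small pale table timer, 62 x 66 x 18 mm, loose bystander; origin at the centre of its underside
- cup: specimen cup with red lid, 62 mm in diameter, 69 mm high, loose bystander; origin at the centre of its underside
- petri: flat petri dish, 90 mm in diameter, 14 mm high, loose bystander; origin at the centre of its underside
Not all that is in view belongs to the job. What is shaped like the lens_barrel but turquoise is not meant.

How it is judged:
By the outcome, as a careful person would: the job done as asked, in the order asked, and still so for the second after the job is handed in, while the arm keeps its last pose, push and grip.
It also fails if it takes over 48 s, if anything falls off the work surface, if the arm or the gripper's body presses on something with over 40 N, if the wrist force passes 120 N, or if a joint passes its speed limit or range.

## Working session

There is one attempt and no reset: what is moved stays moved. The work goes in short steps, each a Python script; the robot and the scene stay as the last script left them, time stands still between calls to the robot, and variables do not carry over. Pictures are saved under pics/ and viewed, about 8 in all and at most 12, crops included, and the job is handed in when it is done.

```bash
mkdir -p pics; cat > h.py <<'E'
import numpy as np, cv2
from workcell import r, command_gripper, optics
def snap(n,tag):
    im,d=optics.get_image(n); cv2.imwrite(f'pics/{tag}.png',im[:,:,::-1]); np.savez(f'pics/{tag}.npz',im=im,d=d); return im,d
def cloud(n,d):
    m=optics.camera_model(n);K=np.array(m['K'],float);R=np.array(m['R']);t=np.array(m['t'])
    v,u=np.mgrid[:d.shape[0],:d.shape[1]]
    p=cv2.undistortPoints(np.stack([u,v],-1).reshape(-1,1,2).astype(np.float64),K,np.array([m['k1'],0,0,0,0.])).reshape(d.shape+(2,))
    C=np.dstack([p*d[...,None],d]); W=(C-t)@R; W[d<=0]=np.nan
    return W
E
python3 - <<'E'
from h import *
for n in('scene','top'):
    im,d=snap(n,n+'0'); m=optics.camera_model(n); print(n,m['k1'],-np.array(m['R']).T@np.array(m['t']),np.array(m['R'])[2])
    print((d<=0).mean())
print(r.read_state())
E
```

```text
scene 0.009517652691148935 [ 0.63741127 -0.86191111  0.6018229 ] [-0.05882386  0.8714398  -0.48696245]
0.003775510204081633
top -0.1320528354473642 [0.37576668 0.02888473 1.2107314 ] [ 0.18109505  0.00909468 -0.98342355]
0.003754251700680272
{'time_s': 0.1, 'joint_positions': array([-1.34002228e+00,  3.42623404e-01,  1.52491447e+00, -1.51346133e-05,
        1.27540171e+00, -1.45976481e-01]), 'dq': array([-0.0008279 , -0.00223694, -0.00323787, -0.00020065,  0.00042583,
       -0.00063563]), 'tau': array([ 1.09663168e-03, -4.34446836e+01, -2.46491271e+01, -2.09285877e-04,
        4.73707973e-03,  2.32514356e-05]), 'eef_pos': array([ 0.19310176, -0.48785114,  0.25571327]), 'eef_rot': array([ 9.82309148e-01,  1.87265276e-01, -3.57770637e-05, -6.72552136e-04]), 'contact_force': array([-0.11967863,  0.48380607,  0.30170386]), 'torque': array([-0.02769809,  0.10083464, -0.03626888]), 'grip_width': 0.08540987096439216}
```

View pics/scene0.png

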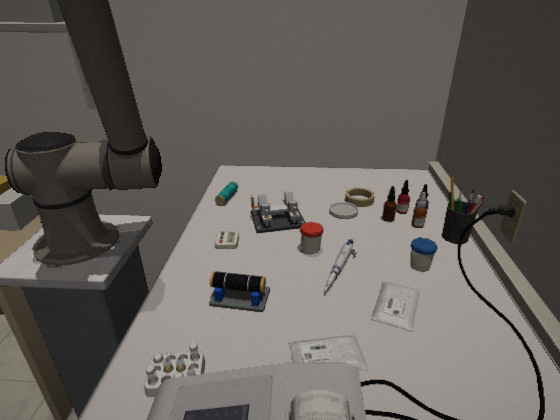

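View pics/top0.png

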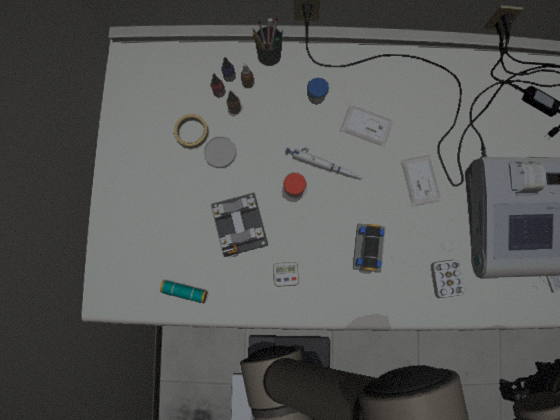

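The pictures show the black barrel in its cradle at top (370,247) and scene (238,283). The V-block is at top (239,226) and scene (278,215). The timer is at top (286,274), the cup at (294,185) and the petri dish at (220,152). Next I localise the barrel and V-block from depth and view enlarged crops.

```bash
cat > m.py <<'E'
from h import *
def region(n,tag,u0,u1,v0,v1):
    z=np.load(f'pics/{tag}.npz'); W=cloud(n,z['d']); return W[v0:v1,u0:u1].reshape(-1,3), z['im'][v0:v1,u0:u1].reshape(-1,3)
def rect(P): 
    (c,s,a)=cv2.minAreaRect(P[:,:2].astype(np.float32)*1000); return np.round(c,1),np.round(s,1),round(a,2)
E
python3 - <<'E'
from m import *
for n,b,c in(('top',(340,400,210,285),(195,285,180,270)),('scene',(200,280,262,315),(240,315,185,235))):
    for nm,q in(('cradle',b),('vfix',c)):
        P,I=region(n,n+'0',*q); 
        t=P[np.abs(P[:,2])<.004]; print(n,nm,'table z',np.nanmedian(t[:,2]))
        P=P[np.isfinite(P).all(1)]
        for lo,hi in((.006,.1),(.050,.1)) if nm=='cradle' else((.007,.1),(.06,.09)):
            s=P[(P[:,2]>lo)&(P[:,2]<hi)]; print(n,nm,lo,len(s),rect(s),s[:,2].max())
z=[np.load(f'pics/{n}0.npz')['im'] for n in('top','scene')]
a=cv2.resize(z[0][185:290,195:400],None,fx=3.9,fy=3.9,interpolation=2);b=cv2.resize(z[1][180:235,220:340],(800,180*2),interpolation=2)
cv2.imwrite('pics/crop.png',a[:,:,::-1])
# local positions of all z>.05 by bystanders
for nm,q in(('timer',(268,305,258,292)),('cup',(275,312,165,205)),('petri',(200,240,133,170))):
    P,I=region('top','top0',*q);P=P[np.isfinite(P).all(1)]; s=P[P[:,2]>.007];print(nm,rect(s),s[:,2].max())
E
```

```text
top cradle table z 1.0646731644760542e-05
top cradle 0.006 1271 (array([ 494. , -191.4]), array([180.5, 150.9]), 23.48) 0.06932332646269705
top cradle 0.05 586 (array([ 487.7, -198.5]), array([ 35.1, 120.5]), 83.68) 0.06932332646269705
top vfix table z 8.315328555262685e-05
top vfix 0.007 2584 (array([543.8, 150.6]), array([236.3, 241.1]), 1.19) 0.08260938990388836
top vfix 0.06 526 (array([557.7, 107.3]), array([128.8, 214.6]), 22.28) 0.08260938990388836
scene cradle table z 0.00150066954008792
scene cradle 0.006 1885 (array([ 489.5, -202.9]), array([ 76.7, 128.3]), 89.54) 0.06632140401707698
scene cradle 0.05 649 (array([ 487. , -201.8]), array([ 34.1, 120.1]), 87.22) 0.06632140401707698
scene vfix table z 0.0016294077302004579
scene vfix 0.007 1631 (array([562.4,  89.5]), array([150.4, 264.6]), 15.45) 0.0792289242731973
scene vfix 0.06 506 (array([565.3,  84.7]), array([128.5, 264.9]), 22.4) 0.0792289242731973
timer (array([415.3,  28.5]), array([72.4, 76.1]), 7.16) 0.02421172090440425
cup (array([641.3,   9.8]), array([61.3, 80.1]), 67.77) 0.07521279867004307
petri (array([752.4, 222.4]), array([102.4,  88.3]), 80.55) 0.02949516669342186
```

View pics/crop.png

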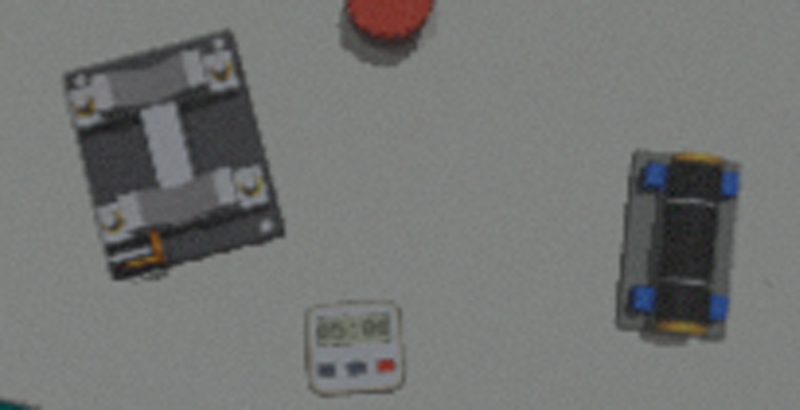

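The enlarged top crop shows the V-block yawed roughly +13°, with its scale and orange pointer at the lower left (the -x,+y corner). The barrel is yawed about -5°. Stray depth pixels inflate the rectangles, so I refit with filtering.

```bash
cat > fit.py <<'E'
from m import *
from scipy.spatial import cKDTree
from scipy.optimize import least_squares
def clean(P,k=6,rad=.006):
    t=cKDTree(P); return P[np.array([len(x) for x in t.query_ball_point(P,rad)])>k]
def grid(n,tag,q,lo,hi):
    P,I=region(n,tag,*q); g=np.isfinite(P).all(1); g&=(P[:,2]>lo)&(P[:,2]<hi); return clean(P[g])
def cyl(P,x0,r=.018,fz=None):
    # params cx,cy,cz,yaw
    def f(p):
        n=np.array([-np.sin(p[3]),np.cos(p[3])]); d=(P[:,:2]-p[:2])@n
        return np.hypot(d,P[:,2]-p[2])-r
    s=least_squares(f,x0,loss='soft_l1',f_scale=.001); p=s.x
    a=np.array([np.cos(p[3]),np.sin(p[3])]); l=(P[:,:2]-p[:2])@a
    lo,hi=np.percentile(l,[.7,99.3]); p[:2]+=a*(lo+hi)/2
    return p,hi-lo,np.median(abs(f(p)))
E
python3 - <<'E'
from fit import *
for n,b,c in(('top',(340,400,210,285),(195,285,180,270)),('scene',(200,280,262,315),(240,315,185,235))):
    P=grid(n,n+'0',b,.050,.08); p,L,e=cyl(P,[.488,-.2,.045,-.06]); print(n,'barrel',p.round(4),np.degrees(p[3]).round(1),'L',L.round(4),e.round(4),len(P))
    B=grid(n,n+'0',c,.007,.085); print(' vfix all',rect(B))
    B=grid(n,n+'0',c,.009,.016); print(' plate',len(B),rect(B))
    # footprint fit by counting
    B=grid(n,n+'0',c,.008,.085); from scipy.optimize import differential_evolution
    def cost(x):
        a=np.cos(x[2]),np.sin(x[2]); d=B[:,:2]-x[:2]; l=abs(d@np.array(a)); w=abs(d@np.array([-a[1],a[0]]))
        return np.mean(np.minimum(np.maximum(np.maximum(l-.075,w-.062),0),.006))
    s=differential_evolution(cost,[(.5,.62),(.06,.16),(.05,.5)],seed=1,tol=1e-8); print(' foot',s.x.round(4),np.degrees(s.x[2]),s.fun)
    H=grid(n,n+'0',c,.055,.075);print(' saddle+cols',len(H),rect(H))
E
```

```text
top barrel [ 0.4877 -0.1994  0.0448 -0.1099] -6.3 L 0.1184 0.0012 527
 vfix all (array([538.3, 129.6]), array([224.3, 199.3]), 1.21)
 plate 925 (array([512.5, 137.4]), array([235.5, 138.2]), 23.8)
 foot [0.547 0.153 0.288] 16.503645348383902 0.00022565687789799076
 saddle+cols 334 (array([556.9, 107. ]), array([125.4, 208.4]), 21.38)
scene barrel [ 0.4872 -0.1971  0.0459 -0.1051] -6.0 L 0.1179 0.0008 619
 vfix all (array([565.1,  71.7]), array([137.5, 236.3]), 19.55)
 plate 166 (array([544. , 133.8]), array([132.4,  89.7]), 18.09)
 foot [0.5421 0.1336 0.3597] 20.61062165265463 0.0013386837881219902
 saddle+cols 265 (array([570.5,  74.1]), array([118.7, 241.4]), 22.39)
```

```bash
cat > vf.py <<'E'
from fit import *
from scipy.optimize import differential_evolution
def hm(P,x):
    a=np.array([np.cos(x[2]),np.sin(x[2])]); d=P[:,:2]-x[:2]; l=d@a; w=d@np.array([-a[1],a[0]])
    z=np.zeros(len(P)); aw=abs(w); al=abs(l)
    z[(al<.075)&(aw<.062)]=.012; z[(al<.05)&(aw<.012)]=.044
    s=(abs(al-.041)<.012)&(aw<.038); z[s]=.050+np.minimum(aw[s],.0255)
    z[np.hypot(al-.041,aw-.048)<.005]=.066
    return z,l,w
def fitv(n,tag,q):
    P,I=region(n,tag,*q); P=P[np.isfinite(P).all(1)&(P[:,2]<.1)]; P=P[np.hypot(P[:,0]-.547,P[:,1]-.148)<.115]
    c=lambda x: np.mean(np.minimum(abs(hm(P,x)[0]-P[:,2]-x[3]),.01))
    s=differential_evolution(c,[(.52,.58),(.12,.18),(.1,.5),(-.003,.003)],seed=2,tol=1e-8,maxiter=300)
    return s.x,s.fun,P
E
python3 - <<'E'
from vf import *
for n,q in(('top',(200,280,183,265)),('scene',(243,312,183,235))):
    x,f,P=fitv(n,n+'0',q); print(n,x.round(4),np.degrees(x[2]).round(2),f)
    z,l,w=hm(P,x)
    # V refine: saddle face points
    m=(abs(abs(l)-.041)<.010)&(abs(w)<.023)&(P[:,2]>.045)
    for s in(-1,1):
        k=m&(l*s>0); res=least_squares(lambda p: .050+p[1]+abs(w[k]-p[0])-P[k,2],[0,0],loss='soft_l1',f_scale=.001); print(s,k.sum(),res.x.round(4))
E
```

```text
top [ 5.477e-01  1.532e-01  2.850e-01 -1.000e-04] 16.33 0.0025682247051314693
-1 137 [ 0. -0.]
1 133 [0.0003 0.0001]
scene [ 0.5455  0.1531  0.2861 -0.0013] 16.39 0.003916765083198812
-1 42 [-0.0028 -0.0028]
1 44 [-1.4146 -1.4138]
```

Both cameras agree within 2 mm: barrel (0.4875, -0.1983), yaw -6.2°; V-block (0.547, 0.1532), yaw 16.35°. I'm starting the grasp.

```bash
cat >> h.py <<'E'
Q=lambda yaw:[np.cos(yaw/2),np.sin(yaw/2),0,0]
B=np.array([.4875,-.1983]);BY=-.1075
V=np.array([.547,.1532]);VY=.2855
def st(m=''):
    s=r.read_state(); print(m,'t',round(s['time_s'],2),'pos',s['eef_pos'].round(4),'F',s['contact_force'].round(2),'M',s['torque'].round(2),'w',round(s['grip_width'],4),'q6',s['joint_positions'][5].round(2)); return s
E
python3 - <<'E'
from h import *
print(r.tip_extent)
r.reach([*B,.17],Q(BY)); command_gripper(.065,40); st('above')
print(r.move_straight([*B,.051],speed=.12,max_force=8)); st('down')
command_gripper(0,40); st('grip')
r.move_straight([*B,.15],speed=.12); st('lift')
snap('scene','s1'); snap('top','t1')
r.reach([*V,.2],Q(VY)); st('overV'); print(r.tip_extent)
im,_=snap('scene','s2'); im2,_=snap('top','t2')
a=cv2.resize(im[120:240,200:340],(560,480));cv2.imwrite('pics/c2.png',a[:,:,::-1])
E
```

```text
0.025
above t 2.0 pos [ 0.4874 -0.1987  0.1701] F [ 0.29  0.05 -0.28] M [-0.03 -0.   -0.01] w 0.0651 q6 1.15
False
down t 3.14 pos [ 0.4879 -0.1985  0.0516] F [0.32 0.05 0.29] M [-0.    0.05 -0.01] w 0.0648 q6 1.15
grip t 3.52 pos [ 0.4878 -0.1985  0.0518] F [0.03 0.4  5.84] M [0.04 0.12 0.01] w 0.0349 q6 1.15
lift t 4.49 pos [ 0.487  -0.198   0.1492] F [ 0.15  0.26 -1.16] M [ 0.03  0.04 -0.02] w 0.035 q6 1.15
overV t 5.94 pos [0.5471 0.1521 0.1997] F [ 0.79 -0.52 -1.34] M [-0.04  0.02 -0.  ] w 0.0347 q6 1.42
0.025
```

View pics/c2.png

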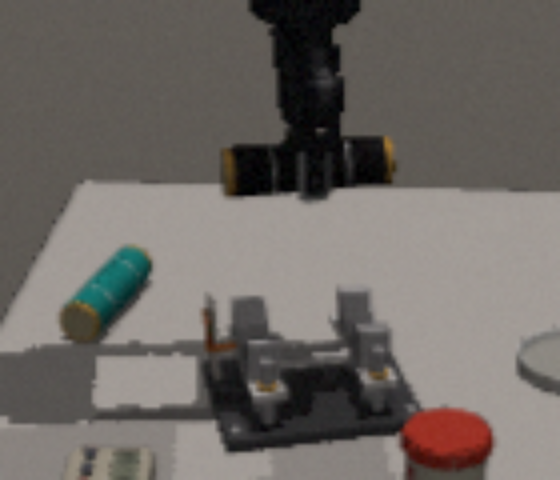

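The barrel is held level over the V-block; in the crop it runs from (228,170) to (390,160), with the fingers near its middle. Now I measure how far along its axis it is off-centre.

```bash
python3 - <<'E'
from vf import *
s=r.read_state(); T=s['eef_pos']
P=grid('scene','s2',(235,318,145,180),.165,.23)
P=P[np.hypot(P[:,0]-T[0],P[:,1]-T[1])<.08]
l=(P[:,:2]-T[:2])@np.array([np.cos(VY),np.sin(VY)]); E=P[abs(l)>.016]
p,L,e=cyl(E,[T[0],T[1],.194,VY]); print('held',p.round(4),L,e,len(E))
d=p[:2]-T[:2];c,sn=np.cos(VY),np.sin(VY);print('off along/across mm',(d@[c,sn])*1e3,(d@[-sn,c])*1e3,'yaw',np.degrees(p[3]),'z',p[2]-T[2])
for a,b in((-.06,-.02),(.02,.06)):
    k=(l>a)&(l<b); print(a,np.percentile(P[k,2],[5,95]).round(4))
x,f,_=fitv('scene','s0' if 0 else 'scene0',(243,305,183,235)); print(x)
E
```

```text
held [0.5438 0.1535 0.1945 0.2893] 0.11600506557829182 0.0010724916717804144 304
off along/across mm -2.7442036477643468 2.551479468934423 yaw 16.576589429527733 z -0.005277778225586116
-0.06 [0.1863 0.2119]
0.02 [0.186  0.2109]
[ 0.54549555  0.15310251  0.28605122 -0.00129052]
```

```bash
python3 - <<'E'
from h import *
a=np.array([np.cos(VY),np.sin(VY)]); T=V+.0015*a-.0005*np.array([-a[1],a[0]])
r.move_straight([*T,.10],Q(VY),speed=.12); st('near')
print(r.move_straight([*T,.079],speed=.03,max_force=2.5)); st('touch')
command_gripper(.056,20); r.hold(.4); st('rel')
snap('scene','s3'); snap('top','t3')
r.move_straight([*T,.16],speed=.12); command_gripper(0,20); st('up')
i1,_=snap('scene','s4'); i2,_=snap('top','t4')
b=cv2.resize(i1[180:240,230:330],(800,480));cv2.imwrite('pics/c4.png',b[:,:,::-1])
E
python3 - <<'E'
from vf import *
for n,t,q in(('scene','s4',(240,312,180,235)),('scene','s3',(240,312,180,235)),('top','t3',(200,280,183,265))):
    P=grid(n,t,q,.06,.097); P=P[np.hypot(*(P[:,:2]-V).T)<.07]; c,s=np.cos(VY),np.sin(VY); w=(P[:,:2]-V)@[-s,c]; P=P[abs(w)<.02]
    if len(P)<30: continue
    p,L,e=cyl(P,[*V,.0755,VY]); d=p[:2]-V; print(n,t,p.round(4),'L',L.round(4),e.round(4),'along/across',(d@[c,s]).round(4),(d@[-s,c]).round(4),np.degrees(p[3]))
E
```

```text
near t 7.03 pos [0.5491 0.1532 0.1007] F [ 0.25 -0.36 -2.39] M [-0.02 -0.    0.  ] w 0.0348 q6 1.42
True
touch t 7.63 pos [0.5482 0.1533 0.0806] F [1.35 1.56 2.82] M [ 0.09 -0.09 -0.01] w 0.035 q6 1.42
rel t 8.38 pos [0.5478 0.1531 0.0806] F [-0.18  0.95  0.8 ] M [-0.02  0.01 -0.01] w 0.056 q6 1.42
up t 9.85 pos [0.5486 0.1532 0.1599] F [0.6  0.96 0.43] M [-0.    0.    0.04] w -0.0001 q6 1.42
scene s4 [0.5452 0.155  0.0765 0.2795] L 0.1172 0.0012 along/across -0.0012 0.0022 16.01377793991027
scene s3 [0.5437 0.1545 0.0773 0.2734] L 0.1143 0.0011 along/across -0.0028 0.0022 15.663236535161266
top t3 [0.5253 0.1449 0.0761 0.7407] L 0.0137 0.0011 along/across -0.0232 -0.0018 42.437765857555874
```

View pics/c4.png

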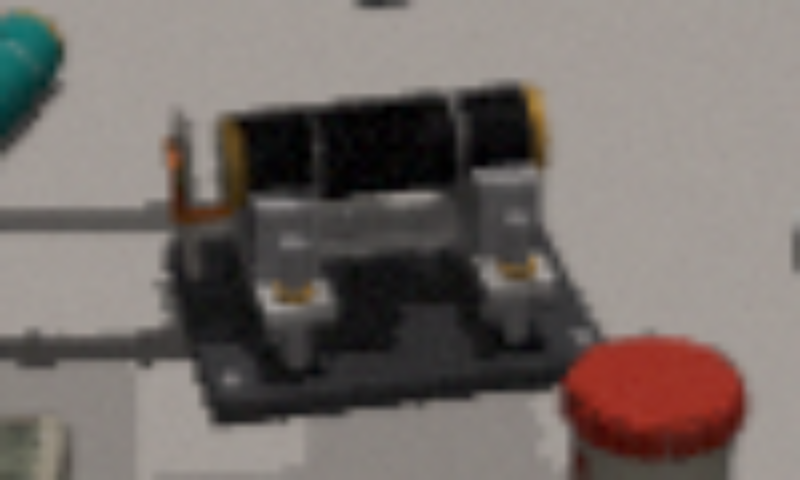

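The barrel lies in the V, running from (230,160) to (540,120) in the crop, level and within about 1 mm of centre. The orange pointer at (175,160) stands high. Next I press with the closed fingertips at the middle.

```bash
python3 - <<'E'
from h import *
T=V
r.move_straight([*T,.124],Q(VY),speed=.1); r.hold(.3); st('near')
print(r.move_straight([*T,.112],speed=.015,max_force=2.0)); s=st('touch')
z0=s['eef_pos'][2]
for z in(.113,.110,.1075):
    r.move_straight([*T,z],speed=.015,max_force=12); r.hold(.3); st(z)
i1,_=snap('scene','s5'); i2,_=snap('top','t5')
b=cv2.resize(i1[180:240,230:330],(800,480));cv2.imwrite('pics/c5.png',b[:,:,::-1])
E
python3 - <<'E'
from vf import *
n,q='scene',(240,312,180,235)
P=grid(n,'s5',q,.05,.087);c,s=np.cos(VY),np.sin(VY);P=P[np.hypot(*(P[:,:2]-V).T)<.07];l=(P[:,:2]-V)@[c,s];w=(P[:,:2]-V)@[-s,c];P=P[(abs(w)<.02)&(abs(l)>.018)]
print(cyl(P,[*V,.065,VY]))
E
```

```text
near t 10.76 pos [0.5473 0.1532 0.1246] F [-0.08 -0.29  0.11] M [-0.04 -0.02 -0.  ] w 0.0002 q6 1.42
True
touch t 11.29 pos [0.547  0.1532 0.1166] F [0.58 0.56 2.44] M [-0.01 -0.13  0.02] w -0.0002 q6 1.42
0.113 t 11.98 pos [0.5471 0.1532 0.1131] F [-1.06  0.12  4.49] M [-0.03  0.11  0.02] w 0.0 q6 1.42
0.11 t 12.63 pos [0.5471 0.1532 0.1104] F [-1.42 -0.12  7.68] M [-0.04  0.24 -0.05] w -0.0002 q6 1.42
0.1075 t 13.25 pos [0.5471 0.1532 0.1081] F [-2.29 -0.01  9.54] M [-0.04  0.34  0.02] w 0.0001 q6 1.42
(array([0.54460639, 0.15485404, 0.06659079, 0.27369678]), np.float64(0.11296710835556145), np.float64(0.0011247239809995032))
```

View pics/c5.png

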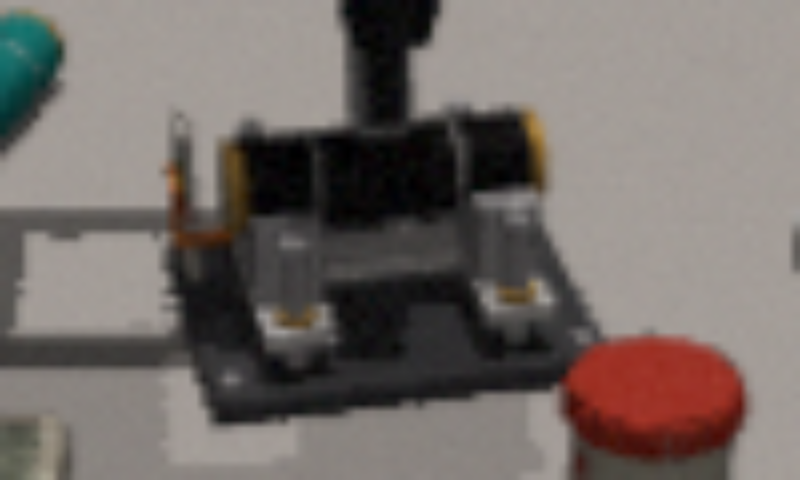

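The barrel has sunk about 10 mm and is still level in both saddles, and the pointer has dropped to (175,185) in the crop. Depth gives 9.9 mm, the TCP 10.4 mm and the force about 10.8 mm, all mid-green. I do a short hold to check it is steady, compare the bystanders, then hand in.

```bash
python3 - <<'E'
from vf import *
r.hold(1.0); st('steady'); snap('scene','s6')
P=grid('scene','s6',(240,312,180,235),.05,.087);c,s=np.cos(VY),np.sin(VY);P=P[np.hypot(*(P[:,:2]-V).T)<.07];l=(P[:,:2]-V)@[c,s];w=(P[:,:2]-V)@[-s,c]
for g in(1,-1):
    k=(abs(w)<.02)&(l*g>.018); print('end',g,cyl(P[k],[*V,.065,VY])[0][2])
a,b=[np.load(f'pics/{t}.npz')['im'].astype(int) for t in('scene0','s6')]
for nm,q in(('timer',(212,242,228,252)),('cup',(298,326,222,254)),('petri',(326,360,202,220))): print(nm,abs(a-b)[q[2]:q[3],q[0]:q[1]].mean().round(1))
r.finish_job()
E
```

```text
steady t 14.35 pos [0.5471 0.1532 0.1082] F [-1.75 -0.51  9.27] M [-0.04  0.32  0.03] w -0.0002 q6 1.42
end 1 0.06673688981321017
end -1 0.06697269921300313
timer 11.9
cup 2.0
petri 1.6
the job is handed in; nothing more can be done
```

The lens barrel is lying in the V-block, pressed about 10 mm down under the closed fingertips. I handed the job in at about 14.4 s, still holding it there.

I gripped the barrel in its cradle, lifted it over the V and lowered it until it just touched. I let go so it could settle onto both faces, then closed the jaws and pressed straight down on its middle.

**Last checks**
- **Press depth:** depth images gave about 9.9 mm, the tool position about 10.3 mm and the push of about 9.3 N about 10.5 mm. All are inside the 7–15 mm green band. I did not read the pointer against the painted band itself, because the picture was too coarse.
- **Seating:** the two ends of the axis agreed within 0.3 mm in height. Before pressing, the barrel was within about 1 mm of centre lengthwise. Contact on both faces is inferred from those fits and was not seen directly.
- **Across the groove:** the scene camera put the barrel about 2 mm to one side. That is about the size of the calibration error, and the top view was blocked by the arm, so I could not confirm it.
- **Side force:** there was a steady sideways force of about 2 N at the fingertips, and the barrel did not shift measurably.
- **Bystanders:** the cup and petri dish look unchanged. The timer's patch of the picture differed more (mean 11.9 against about 2 for the others). I put that down to the arm's shadow, since the arm only passed high above it, but I did not check it further.

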